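Bag sealer: one click on the timing wheel

TASK

Set the bag sealer one step longer: with a fingertip, stroke the top of its ribbed timing wheel away from the sealer's front edge, towards the sealing arm, until the wheel clicks from the one-dash mark into the next notch (two dashes), and no further. Turn it by rubbing only, without pinching the wheel by its sides; leave the sealer, the jars and the tin standing where they are, and take your hand away at the end.

Things in the scene. Friction and masses are not known exactly. Their poses are not given: they have to be found in the camera images.
- sealer: White bench bag sealer, loose on rubber feet, 2.4 to 4 kg, 180 (x) by 360 (y) mm, flat deck 95 mm above the table. Origin: centre of its underside; x points from its front edge (robot side) to its rear, z up. Along the rear of the deck, centred at x = +62 mm, lies the closed metal sealing arm, 28 mm wide, up to 39 mm above the deck. The ribbed wheel stands out of the front half.
- dial_top (a point): Highest point of the unpressed timing wheel, mid-width, 105 mm above the table; fixed to the sealer at (-36, -50, 105) mm and turned like it: x is the way to stroke, y the axle, z up. The black ribbed wheel has radius 45 mm, width 26 mm (29 with its faces); only its top 10 mm stand out of the deck, a cap 57 mm long in x.
- dial (a joint): Wheel angle, rad; grows as its top moves along +x of dial_top (45 mm of rim per rad). Notches at 0 (one dash, the start), 0.40 (two, wanted), 0.80 (three); stops at -0.15 and 0.95. A sprung detent resists with up to about 0.07 N m; past 0.20 it pulls the wheel on to 0.40, past 0.60 on to 0.80.
- dial_mount: The wheel's sprung mount, carrying the wheel; origin on its axle at mid-width, 45 mm under its highest point. Under a finger it gives straight down: from about 3 N, 1 N more per mm, for 5 mm, then solid. A white line across the rim shows the setting against dashes on the deck at its +y side (one at the front, two in the middle, three at the rear); set to two, the line is on top.
- jam_jar: Amber jam jar, 66 mm across, 95 mm tall, standing off the sealer's +y end. Origin: centre of its underside. To be left alone.
- honey_jar: Smaller honey jar, 58 mm across, 80 mm tall, standing off the sealer's -y end. Origin: centre of its underside. To be left alone.
- tin: Tin can, 74 mm across, 75 mm tall, standing in front of the sealer. Origin: centre of its underside. To be left alone.

How it is judged:
By the outcome, as a careful person would: the job done as asked, in the order asked, and still so for the second after the job is handed in, with the robot touching nothing.
It also fails if it takes over 32 s, if anything falls off the work surface, if the arm or the gripper's body presses on something with over 40 N, if the wrist force passes 120 N, or if a joint passes its speed limit or range.

ROBOT

A 7-joint arm with a two-finger parallel gripper is mounted at the origin on the work surface. World frame = base frame: x ahead of the robot, y to its left, z up, the work surface at z = 0. Lengths are in m, angles in rad, forces in N, time in s.
With the tool pointing down it reaches from about 0.425 to 0.875 m from the base axis. Payload 8.4 kg.
Tool frame: the origin (TCP) lies at the very end of the fingers, on their centre line; the grasp point (between the pads) lies 19 mm behind it; z points along the fingers, y is the direction in which the jaws open and shut (so a half turn about z gives the same grasp; the last joint's range is limited). The gripper opens to 85 mm and grips with 20 to 120 N. Pads are 22 mm wide; open, the fingers measure 114 mm over their backs; the gripper's body (76 mm by 85 mm) begins 54 mm behind the grasp point. The pads swing forward as they close: fully open they stand 13 mm farther back than shut.
Start: joints at [1.029, 0.333, 0.04, 1.465, -0.013, 1.343, -0.059], TCP at [0.278, -0.587, 0.192] pointing down, gripper open.
Joint ranges: [-2.58, 2.58], [-0.38, 2.09], [-1.3, 1.39], [0.25, 2.4], [-1.5, 4.64], [0.08, 2.09], [-2.65, 2.65]. Speed limits (rad/s): [2.22, 2.22, 2.79, 2.79, 3.14, 3.14, 3.14].

INTERFACE

Orientations are given as a 3x3 rotation matrix whose columns are the frame's x, y, z axes.
In Python, from cell import manip gives the robot as it stands.
- The arm moves only by the tool move_arm, never from a script. Its argument "deltas" is a list of rows, each an object of numbers: "grip": the finger opening in cm, from 0 to 8.54; "tx", "ty", "tz": the shift along the tool's x, y, z in cm; "twist": the turn about the tool's z in rad. In form: [{"grip": .., "tx": .., "ty": .., "tz": .., "twist": ..}, ...]. A call has 1 to 12 rows; each row is the pose to reach, as a shift and turn from the pose measured when the call began, along the tool's axes at that moment; what a row does not reach only later rows make up. A row lasts 1/10 s, in which the tool goes at most 50 mm and 8.59 degrees, less where a joint would pass 70% of its speed; a pose out of reach is approached as far as the arm can. A call with a gripper value outside its range is refused whole. The fingers move at their own pace and stop on an object; "newtons" is the grip in N (left out, the last holds). Time passes only in rows, so rows that repeat a pose let the fingers close. It gives the time, the measured TCP pose, the force and the opening at its end, in the units of the state.
- manip.get_obs(): the state, without advancing time (a new reading comes with each control period).
- manip.grab_frame(name): name is "side" or "top" or "wrist"; returns the picture (384x512x3 uint8, red, green, blue); there is no depth.
- manip.camera_model(name): a dict with "mtx" (3x3 intrinsics, pixels), "k1" (the pictures are not rectified: a ray, as slopes to the right and down, at radius r is drawn at 1 + k1 r^2 times it, then the intrinsics apply), "camera_from_world" (4x4, takes a point from world to camera coordinates). Camera axes: x right, y down, z forward; pixel columns grow to the right and rows downward; lengths in m; the calibration is good to about 2 mm. A picture is of the moment at which its call begins: read the wrist's pose just before it. camera_model takes no time and is no camera call; for the wrist camera it gives the pose at the moment of the call.
- manip.sign_off(): hands the job in, once; it reports no verdict.
The state is a dict: "t": time; "q": joint angles; "dq": joint speeds; "joint_torque": joint torques, N m; "ee_pos": TCP position; "tcp_rot": TCP orientation; "force": force on the tool from outside, world axes, zero at the start; "torque": the same for the moment, N m; "finger_gap": opening from 0.0 (shut) to 1.0 (fully open).
Only numpy, scipy, OpenCV 4.12 (cv2) and the standard library are available. Lean on these libraries where they do the work, as an engineer would, in place of code of your own. Each camera call takes 0.05 s, during which the arm holds its last target. There are 200 camera calls.

## Working session

There is one attempt and no reset: what is moved stays moved. The work goes in short steps, Python scripts to look and compute and a tool call to move; the robot and the scene stay as the last step left them, time stands still between calls to the robot, and variables do not carry over. Pictures are saved under pics/ and viewed, about 8 in all and at most 12, crops included, and the job is handed in when it is done.

Besides the shell and the picture viewer there is one more tool, called after "Request:" by a JSON object that holds its "name" and its "arguments". move_arm: Moves the arm, as the interface text tells. Its arguments: {"type":"object","properties":{"deltas":{"type":"array"},"newtons":{"type":"number"}},"required":["deltas"]}

```bash
mkdir -p pics; ls; python3 - <<'E'
from cell import manip
import cv2,numpy as np
o=manip.get_obs();print({k:np.round(v,3).tolist() for k,v in o.items()})
a=[manip.grab_frame(n) for n in("side","top")]
for n,i in zip(("side","top"),a):
    cv2.imwrite(f"pics/{n}0.png",i[:,:,::-1]); m=manip.camera_model(n);print(n,m)
E
```

```text
pics
{'t': 0.0, 'q': [1.029, 0.334, 0.04, 1.466, -0.013, 1.343, -0.059], 'dq': [0.001, 0.001, -0.001, 0.001, -0.001, -0.001, -0.001], 'joint_torque': [-0.0, -65.855, 1.365, -40.556, 0.017, 0.013, 0.0], 'ee_pos': [0.278, -0.587, 0.192], 'tcp_rot': [[0.904, 0.428, -0.001], [0.428, -0.904, 0.001], [-0.0, -0.002, -1.0]], 'force': [-0.517, -0.412, -0.789], 'torque': [-0.02, -0.042, -0.002], 'finger_gap': 0.998}
side {'mtx': array([[428.6770792 ,   0.        , 249.99596957],
       [  0.        , 428.6770792 , 192.29357684],
       [  0.        ,   0.        ,   1.        ]]), 'k1': -0.04770914304702414, 'camera_from_world': array([[ 0.96806326, -0.25066877,  0.00432353, -0.50097191],
       [-0.1776218 , -0.69792807, -0.69379169,  0.19005758],
       [ 0.17692943,  0.67086629, -0.72016276,  0.93654486],
       [ 0.        ,  0.        ,  0.        ,  1.        ]])}
top {'mtx': array([[357.2563349 ,   0.        , 253.36825822],
       [  0.        , 357.2563349 , 198.48428984],
       [  0.        ,   0.        ,   1.        ]]), 'k1': -0.07252917859021775, 'camera_from_world': array([[ 0.01710158, -0.99941471,  0.02962735,  0.01944846],
       [-0.98147989, -0.0224345 , -0.19024698,  0.52898131],
       [ 0.19080031, -0.02582512, -0.9812891 ,  0.93681566],
       [ 0.        ,  0.        ,  0.        ,  1.        ]])}
```

View pics/top0.png

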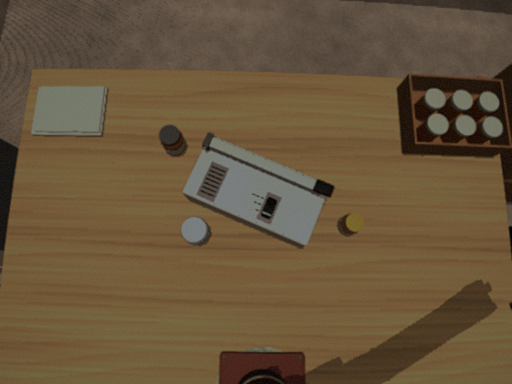

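View pics/side0.png

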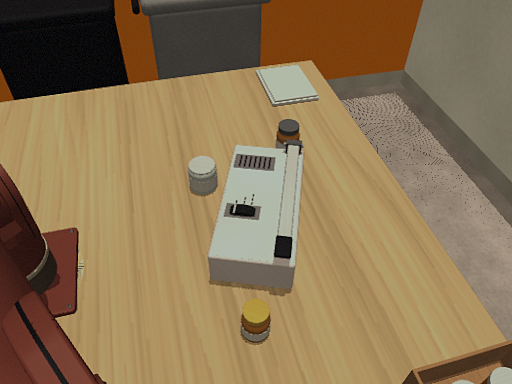

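The top view shows the sealer rotated, with the wheel near (269,208) and the front edge running from (184,193) to (305,245). The tin is at (195,230), the honey jar at (354,223) and the jam jar at (172,139). In the side view the wheel is at (243,210). Next I'll measure the pose.

```bash
cat > h.py <<'E'
import cv2,numpy as np
from cell import manip
def ray(n,px,m=None):
    m=m or manip.camera_model(n);K=m['mtx'];T=m['camera_from_world']
    d=np.array([m['k1'],0,0,0,0.]) 
    p=cv2.undistortPoints(np.array(px,float).reshape(-1,1,2),K,d)[:,0]
    R=T[:3,:3];c=-R.T@T[:3,3]
    return c,np.c_[p,np.ones(len(p))]@R
def onplane(n,px,z,m=None):
    c,d=ray(n,px,m);return c+d*((z-c[2])/d[:,2])[:,None]
def proj(n,P,m=None):
    m=m or manip.camera_model(n);T=m['camera_from_world']
    return cv2.projectPoints(np.array(P,float).reshape(-1,3),cv2.Rodrigues(T[:3,:3])[0],T[:3,3],m['mtx'],np.array([m['k1'],0,0,0,0.]))[0][:,0]
E
python3 - <<'E'
from h import *
for n,(x0,y0,x1,y1) in (("top",(170,120,345,255)),("side",(195,135,315,290))):
    im=cv2.imread(f"pics/{n}0.png");h=cv2.cvtColor(im,cv2.COLOR_BGR2HSV)
    m=((h[...,1]<45)&(h[...,2]>(110))).astype(np.uint8)
    mm=np.zeros_like(m);mm[y0:y1,x0:x1]=m[y0:y1,x0:x1]
    cs,_=cv2.findContours(mm,cv2.RETR_EXTERNAL,cv2.CHAIN_APPROX_NONE)
    c=max(cs,key=cv2.contourArea);ap=cv2.approxPolyDP(c,4,True)[:,0]
    print(n,ap.tolist());print(np.round(onplane(n,ap,.095),4).tolist())
    if n=="top":
        w=onplane(n,c[:,0],.095)[:,:2];r=cv2.minAreaRect((w*1000).astype(np.float32));print(r)
    v=(cv2.cvtColor(im,cv2.COLOR_BGR2GRAY)<45).astype(np.uint8)
    k,l,s,cc=cv2.connectedComponentsWithStats(v)
    for i in range(1,k):
        if s[i,4]>8 and x0<cc[i][0]<x1 and y0<cc[i][1]<y1: print(s[i],cc[i],onplane(n,[cc[i]],.100).round(4))
    cr=cv2.resize(im[y0:y1,x0:x1],None,fx=3.7,fy=3.7,interpolation=cv2.INTER_CUBIC);cv2.imwrite(f"pics/{n}crop.png",cr)
E
```

```text
top [[202, 150], [184, 192], [306, 244], [322, 198]]
[[0.6502, 0.1724, 0.095], [0.5331, 0.2145, 0.095], [0.4028, -0.1073, 0.095], [0.5253, -0.1514, 0.095]]
((529.1011352539062, 31.095748901367188), (354.73443603515625, 134.45529174804688), 67.75086975097656)
[162 132  25  24 223] [175.16591928 144.89686099] [[0.6612 0.2448 0.1   ]]
[203 145   8   6  21] [206.85714286 147.52380952] [[0.6558 0.159  0.1   ]]
[212 166  13   6  16] [217.75  168.625] [[0.5976 0.1275 0.1   ]]
[210 170  13   6  18] [215.88888889 172.61111111] [[0.5865 0.132  0.1   ]]
[209 174  12   6  17] [214.29411765 176.70588235] [[0.5752 0.1358 0.1   ]]
[206 178  13   6  17] [211.70588235 180.41176471] [[0.565  0.1422 0.1   ]]
[310 180  24  17 238] [322.81932773 188.25210084] [[ 0.5508 -0.153   0.1   ]]
[205 182  12   6  15] [209.93333333 184.46666667] [[0.5539 0.1465 0.1   ]]
[203 186  12   6  15] [208.4        188.66666667] [[0.5425 0.15   0.1   ]]
[201 190  12   6  18] [205.88888889 192.55555556] [[0.5319 0.1562 0.1   ]]
[262 197  15  18 158] [269.56962025 205.12025316] [[ 0.5021 -0.0114  0.1   ]]
[261 213  10   6  27
[... 366 characters left out ...]
, -0.1572, 0.095], [0.555, -0.0898, 0.095], [0.5812, -0.1048, 0.095], [0.5532, -0.1703, 0.095], [0.5621, -0.175, 0.095], [0.6937, 0.1524, 0.095], [0.6811, 0.1396, 0.095], [0.6789, 0.1807, 0.095], [0.6664, 0.1838, 0.095], [0.6529, 0.1507, 0.095], [0.6502, 0.1755, 0.095]]
[286 144   2   9  12] [286.25 147.25] [[0.657  0.1707 0.1   ]]
[299 145   2   9  11] [299.63636364 148.90909091] [[0.6881 0.1562 0.1   ]]
[254 157   3  10  11] [254.72727273 161.09090909] [[0.5652 0.1394 0.1   ]]
[268 158   3  10  10] [269.2 162.5] [[0.5984 0.1257 0.1   ]]
[230 204  25  13 224] [243.04910714 210.23660714] [[ 0.4985 -0.0107  0.1   ]]
[274 236  18  22 342] [282.87134503 246.61988304] [[ 0.5536 -0.1274  0.1   ]]
```

View pics/topcrop.png

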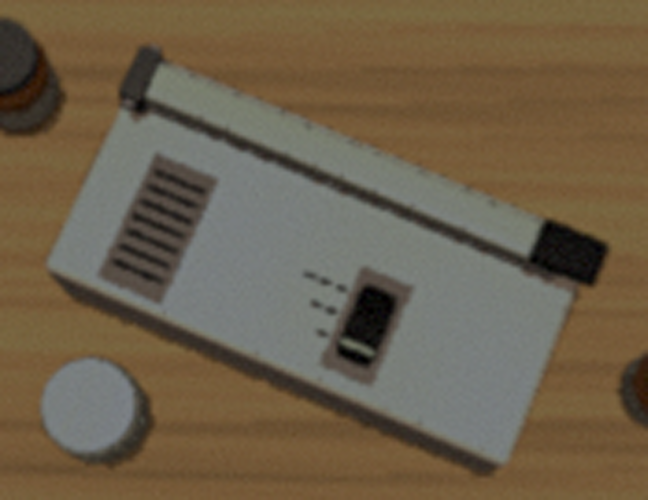

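The top crop shows the white line at the front end of the wheel, at (358,346), beside the single dash. The yaw is about -22.3° and dial_top is at about (0.499, -0.012). I'll fly to a hover above it with the fingers closed.

Request:
{"name": "move_arm", "arguments": {"deltas": [{"grip":0,"tx":3.5,"ty":-3.4,"tz":0,"twist":0.07},{"grip":0,"tx":7,"ty":-6.8,"tz":0,"twist":0.14},{"grip":0,"tx":10.5,"ty":-10.2,"tz":0,"twist":0.21},{"grip":0,"tx":14,"ty":-13.6,"tz":0,"twist":0.28},{"grip":0,"tx":17.5,"ty":-17,"tz":0,"twist":0.35},{"grip":0,"tx":21,"ty":-20.4,"tz":0,"twist":0.42},{"grip":0,"tx":24.5,"ty":-23.8,"tz":0,"twist":0.49},{"grip":0,"tx":28,"ty":-27.2,"tz":0,"twist":0.56},{"grip":0,"tx":31.5,"ty":-30.6,"tz":0,"twist":0.63},{"grip":0,"tx":35,"ty":-34,"tz":0,"twist":0.7},{"grip":0,"tx":38.5,"ty":-37.4,"tz":0,"twist":0.77},{"grip":0,"tx":41,"ty":-40,"tz":0,"twist":0.83}]}}

```text
t: 1.3
ee_pos: [0.4778, -0.0465, 0.1921]
tcp_rot: [[0.926, -0.378, -0.001], [-0.378, -0.926, 0.002], [-0.001, -0.001, -1.0]]
force: [0.9, -0.1, 0.6]
finger_gap: 0.0
```

Request:
{"name": "move_arm", "arguments": {"deltas": [{"grip":0,"tx":-0.1,"ty":-2,"tz":0,"twist":0},{"grip":0,"tx":-0.1,"ty":-4,"tz":0,"twist":0},{"grip":0,"tx":-0.1,"ty":-4,"tz":2.5,"twist":0},{"grip":0,"tx":-0.1,"ty":-4,"tz":5,"twist":0},{"grip":0,"tx":-0.1,"ty":-4,"tz":6,"twist":0},{"grip":0,"tx":-0.1,"ty":-4,"tz":6,"twist":0}]}}

```text
t: 1.9
ee_pos: [0.4908, -0.0091, 0.1309]
tcp_rot: [[0.926, -0.378, -0.003], [-0.378, -0.926, 0.002], [-0.004, -0.001, -1.0]]
force: [0.4, -1.0, 0.2]
finger_gap: -0.002
```

```bash
python3 - <<'E'
from h import *
o=manip.get_obs();print(o['t'],o['ee_pos'],o['force'])
m=manip.camera_model("wrist")
w=manip.grab_frame("wrist")[:,:,::-1];s=manip.grab_frame("side")[:,:,::-1]
cv2.imwrite("pics/w1.png",w);cv2.imwrite("pics/s1.png",s)
X=np.array([.925,-.380,0]);Y=np.array([.380,.925,0]);D=np.array([.499,-.012,.105])
print(proj("wrist",[D,D+.013*Y,D-.013*Y],m),proj("side",[D,o['ee_pos']]))
a=cv2.resize(s[150:270,180:320],None,fx=3.2,fy=3.2,interpolation=cv2.INTER_CUBIC)
b=cv2.resize(w,(512,384));H=384
cv2.imwrite("pics/c1.png",cv2.resize(np.hstack([a[:384,:448],b[:a.shape[0]]]),None,fx=.83,fy=.83))
E
```

```text
1.9 [ 0.4908108  -0.00907932  0.13089478] [ 0.42728513 -1.02835514  0.19469521]
[[258.92872568 196.54847649]
 [242.05971801 196.5152265 ]
 [275.7946782  196.57960465]] [[243.41657916 209.1225419 ]
 [239.31741258 200.83945804]]
```

View pics/c1.png

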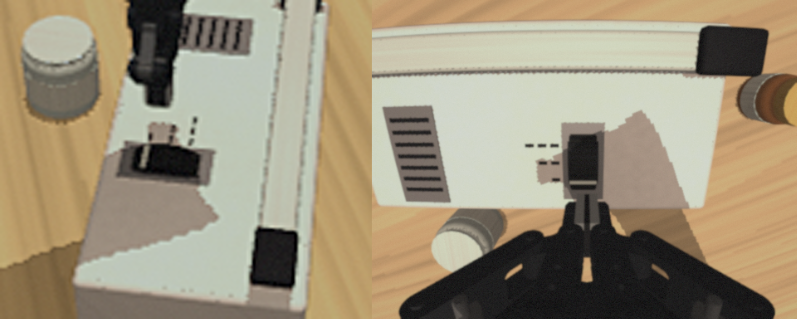

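The side crop shows the fingertip above the wheel, the line still at the front, and a shadow patch beside the wheel. The wrist view shows the wheel centred in column, in line with the fingertips. I'll check the tip against the projected TCP and the wheel centring.

```bash
python3 - <<'E'
from h import *
o=manip.get_obs();p=np.array(o['ee_pos']);R=np.array(o['tcp_rot'])
for n in("wrist","side"): print(n,proj(n,[p,p-R[:,2]*.02,p+R[:,0]*.011,p-R[:,0]*.011]).round(1).tolist())
w=cv2.imread("pics/w1.png");s=cv2.imread("pics/s1.png")
g=cv2.cvtColor(w,cv2.COLOR_BGR2GRAY)
for r in (170,180,190,200,206): 
    i=np.where(g[r,225:300]<50)[0]+225;print(r,i.min() if len(i) else 0,i.max() if len(i) else 0)
a=cv2.resize(w[150:270,200:320],(400,400),interpolation=cv2.INTER_CUBIC);b=cv2.resize(s[155:235,200:280],(400,400),interpolation=cv2.INTER_CUBIC)
cv2.imwrite("pics/c2.png",np.hstack([a,b]))
E
```

```text
wrist [[259.5, 220.8], [259.7, 233.8], [259.6, 206.0], [259.5, 235.0]]
side [[240.0, 200.1], [239.9, 193.6], [245.0, 200.6], [234.9, 199.5]]
170 239 271
180 237 272
190 236 271
200 236 272
206 237 271
```

View pics/c2.png

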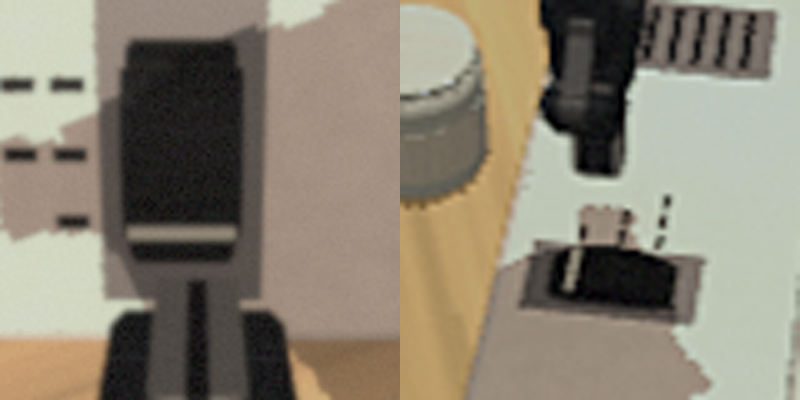

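The crops show the line still at one dash. The wheel is centred at wrist column 254.5, about 3 mm towards +Y of the fingertip at 259.6. The fingertip also looks higher than the nominal TCP, so I'll descend carefully and watch the force.

Request:
{"name": "move_arm", "arguments": {"deltas": [{"grip":0,"tx":0.2,"ty":-0.25,"tz":0.5,"twist":0},{"grip":0,"tx":0.2,"ty":-0.25,"tz":1.0,"twist":0},{"grip":0,"tx":0.2,"ty":-0.25,"tz":1.5,"twist":0},{"grip":0,"tx":0.2,"ty":-0.25,"tz":1.9,"twist":0},{"grip":0,"tx":0.2,"ty":-0.25,"tz":1.9,"twist":0},{"grip":0,"tx":0.2,"ty":-0.25,"tz":1.9,"twist":0}]}}

```text
t: 2.6
ee_pos: [0.495, -0.0075, 0.1139]
tcp_rot: [[0.926, -0.378, -0.0], [-0.378, -0.926, 0.002], [-0.001, -0.002, -1.0]]
force: [-0.1, -0.7, 1.2]
finger_gap: 0.002
```

```bash
python3 - <<'E'
from h import *
o=manip.get_obs();p=np.array(o['ee_pos']);R=np.array(o['tcp_rot']);print(o['t'],p,np.round(o['force'],2))
X=np.array([.925,-.380,0]);Y=np.array([.380,.925,0]);D=np.array([.499,-.012,.105])
print("rel",(p-D)@X,(p-D)@Y,p[2]-.105)
m=manip.camera_model("wrist")
w=manip.grab_frame("wrist")[:,:,::-1];s=manip.grab_frame("side")[:,:,::-1]
cv2.imwrite("pics/w2.png",w);cv2.imwrite("pics/s2.png",s)
print(proj("side",[p,D]),proj("wrist",[p,D],m))
a=cv2.resize(w[150:270,200:320],(400,400),interpolation=cv2.INTER_CUBIC);b=cv2.resize(s[155:235,200:280],(400,400),interpolation=cv2.INTER_CUBIC)
cv2.imwrite("pics/c3.png",np.hstack([a,b]))
E
```

```text
2.6 [ 0.4950044  -0.00748759  0.11387509] [-0.07 -0.7   1.2 ]
rel -0.005410648099556494 0.0026556516213112223 0.008875091529546311
[[241.11869321 205.26348303]
 [243.41657916 209.1225419 ]] [[259.57281875 220.7767698 ]
 [263.26572843 208.80564518]]
```

View pics/c3.png

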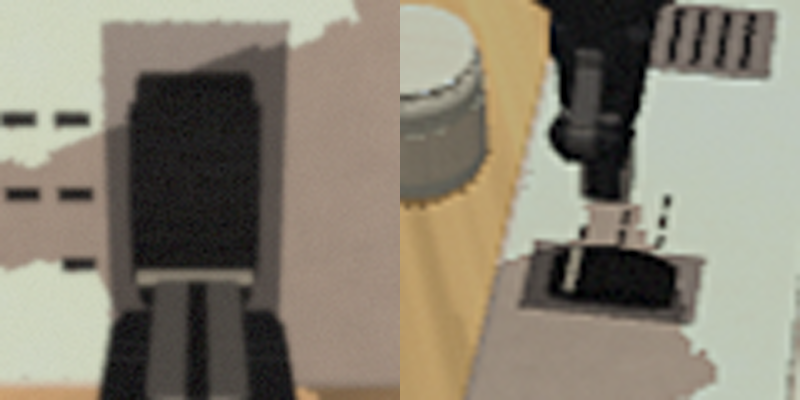

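```bash
python3 - <<'E'
from h import *
o=manip.get_obs();p=np.array(o['ee_pos']);R=np.array(o['tcp_rot'])
c1,d1=ray("side",[[241,194.6]]);c2,d2=ray("wrist",[[260,235]])
A=np.c_[d1[0],-d2[0]];t=np.linalg.lstsq(A,c2-c1,rcond=None)[0]
a=c1+t[0]*d1[0];b=c2+t[1]*d2[0];print("pts",a,b,"tool coords",R.T@((a+b)/2-p),"gap",a-b)
m=manip.camera_model("wrist");print(np.round(R.T@(c2-p),3), m['mtx'][0], np.round(m['camera_from_world'][:3,:3]@R,2).tolist())
for h in(0,.01,.02,.03,.04):
  q=p-R[:,2]*h;print(h,[proj(n,[q-R[:,0]*.011,q,q+R[:,0]*.011,q-R[:,1]*.014,q+R[:,1]*.014]).round(0).tolist() for n in("side","wrist")])
E
```

```text
pts [ 0.49545832 -0.00599635  0.14603115] [ 0.49891252 -0.00919594  0.14380232] tool coords [ 0.00183028 -0.0007077  -0.0307956 ] gap [-0.0034542   0.00319959  0.00222883]
[ 0.081 -0.001 -0.182] [285.03503391   0.         258.7572577 ] [[0.0, 1.0, -0.0], [-0.95, -0.0, -0.31], [-0.31, 0.0, 0.95]]
0 [[[236.0, 205.0], [241.0, 205.0], [246.0, 206.0], [242.0, 201.0], [240.0, 210.0]], [[260.0, 235.0], [260.0, 221.0], [260.0, 206.0], [239.0, 221.0], [280.0, 221.0]]]
0.01 [[[236.0, 202.0], [241.0, 202.0], [246.0, 203.0], [242.0, 197.0], [240.0, 207.0]], [[260.0, 242.0], [260.0, 227.0], [260.0, 211.0], [238.0, 227.0], [281.0, 227.0]]]
0.02 [[[236.0, 198.0], [241.0, 199.0], [246.0, 199.0], [242.0, 194.0], [240.0, 204.0]], [[260.0, 249.0], [260.0, 234.0], [260.0, 218.0], [237.0, 234.0], [282.0, 234.0]]]
0.03 [[[236.0, 195.0], [241.0, 196.0], [246.0, 196.0], [242.0, 191.0], [240.0, 201.0]], [[260.0, 257.0], [260.0, 241.0], [260.0, 224.0], [236.0, 241.0], [283.0, 241.0]]]
0.04 [[[236.0, 192.0], [241.0, 193.0], [246.0, 193.0], [242.0, 188.0], [240.0, 197.0]], [[260.0, 267.0], [260.0, 250.0], [260.0, 232.0], [235.0, 250.0], [285.0, 250.0]]]
```

Both views put the visible fingertip about 30 mm above the reported TCP. I don't trust either figure, so I'll descend in small steps until the force shows contact.

Request:
{"name": "move_arm", "arguments": {"deltas": [{"grip":0,"tx":0,"ty":0,"tz":0.4,"twist":0},{"grip":0,"tx":0,"ty":0,"tz":0.7,"twist":0},{"grip":0,"tx":0,"ty":0,"tz":0.9,"twist":0},{"grip":0,"tx":0,"ty":0,"tz":0.9,"twist":0},{"grip":0,"tx":0,"ty":0,"tz":0.9,"twist":0}]}}

```text
t: 3.2
ee_pos: [0.4952, -0.0075, 0.1051]
tcp_rot: [[0.926, -0.378, 0.0], [-0.378, -0.926, 0.002], [-0.001, -0.002, -1.0]]
force: [0.1, -0.1, 0.8]
finger_gap: -0.005
```

Request:
{"name": "move_arm", "arguments": {"deltas": [{"grip":0,"tx":0,"ty":0,"tz":0.1,"twist":0},{"grip":0,"tx":0,"ty":0,"tz":0.2,"twist":0},{"grip":0,"tx":0,"ty":0,"tz":0.2,"twist":0},{"grip":0,"tx":0,"ty":0,"tz":0.2,"twist":0}]}}

```text
t: 3.6
ee_pos: [0.4952, -0.0075, 0.1031]
tcp_rot: [[0.926, -0.378, 0.0], [-0.378, -0.926, 0.002], [-0.001, -0.002, -1.0]]
force: [-0.3, 0.7, 0.2]
finger_gap: -0.003
```

Request:
{"name": "move_arm", "arguments": {"deltas": [{"grip":0,"tx":0,"ty":0,"tz":0.15,"twist":0},{"grip":0,"tx":0,"ty":0,"tz":0.3,"twist":0},{"grip":0,"tx":0,"ty":0,"tz":0.3,"twist":0},{"grip":0,"tx":0,"ty":0,"tz":0.3,"twist":0}]}}

```text
t: 4.0
ee_pos: [0.4951, -0.0074, 0.1]
tcp_rot: [[0.926, -0.378, 0.0], [-0.378, -0.926, 0.002], [-0.001, -0.002, -1.0]]
force: [0.1, 0.2, -0.5]
finger_gap: 0.004
```

```bash
python3 - <<'E'
from h import *
o=manip.get_obs();p=np.array(o['ee_pos']);print(o['t'],p,np.round(o['force'],2),np.round(o['torque'],2),o['finger_gap'])
w=manip.grab_frame("wrist")[:,:,::-1];s=manip.grab_frame("side")[:,:,::-1]
cv2.imwrite("pics/w3.png",w);cv2.imwrite("pics/s3.png",s)
a=cv2.resize(w[150:270,200:320],(400,400),interpolation=cv2.INTER_CUBIC);b=cv2.resize(s[155:235,200:280],(400,400),interpolation=cv2.INTER_CUBIC)
cv2.imwrite("pics/c4.png",np.hstack([a,b]))
E
```

```text
4.0 [ 0.49513896 -0.00741188  0.10002001] [ 0.11  0.17 -0.48] [-0.05 -0.02 -0.02] 0.0035964019261686643
```

View pics/c4.png

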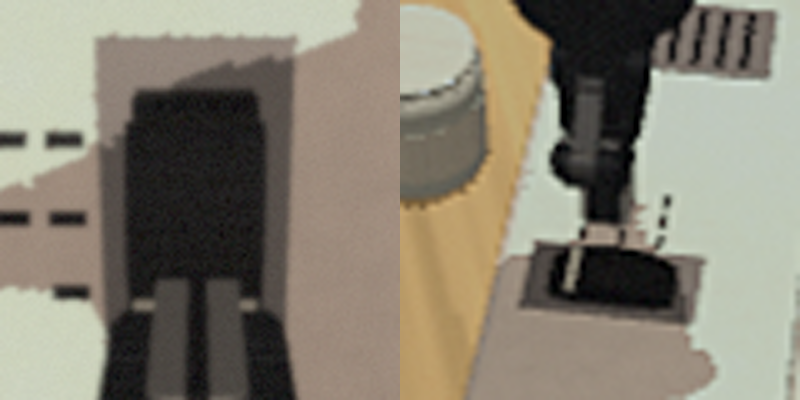

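The tip is still clear of the wheel: in the side crop its bottom is at row 220 and the wheel top is near 260. That fits the roughly 0 N force reading, so I'll keep going down.

Request:
{"name": "move_arm", "arguments": {"deltas": [{"grip":0,"tx":0,"ty":0,"tz":0.3,"twist":0},{"grip":0,"tx":0,"ty":0,"tz":0.6,"twist":0},{"grip":0,"tx":0,"ty":0,"tz":0.9,"twist":0},{"grip":0,"tx":0,"ty":0,"tz":1.2,"twist":0},{"grip":0,"tx":0,"ty":0,"tz":1.2,"twist":0},{"grip":0,"tx":0,"ty":0,"tz":1.2,"twist":0}]}}

```text
t: 4.7
ee_pos: [0.4951, -0.0074, 0.088]
tcp_rot: [[0.926, -0.378, -0.0], [-0.378, -0.926, 0.002], [-0.001, -0.002, -1.0]]
force: [-0.8, -0.1, -0.6]
finger_gap: -0.001
```

Request:
{"name": "move_arm", "arguments": {"deltas": [{"grip":0,"tx":0,"ty":0,"tz":0.15,"twist":0},{"grip":0,"tx":0,"ty":0,"tz":0.3,"twist":0},{"grip":0,"tx":0,"ty":0,"tz":0.3,"twist":0},{"grip":0,"tx":0,"ty":0,"tz":0.3,"twist":0}]}}

```text
t: 5.1
ee_pos: [0.4951, -0.0074, 0.085]
tcp_rot: [[0.926, -0.378, -0.0], [-0.378, -0.926, 0.002], [-0.001, -0.002, -1.0]]
force: [0.7, -0.8, 0.6]
finger_gap: -0.002
```

Request:
{"name": "move_arm", "arguments": {"deltas": [{"grip":0,"tx":0,"ty":0,"tz":0.15,"twist":0},{"grip":0,"tx":0,"ty":0,"tz":0.3,"twist":0},{"grip":0,"tx":0,"ty":0,"tz":0.3,"twist":0},{"grip":0,"tx":0,"ty":0,"tz":0.3,"twist":0}]}}

```text
t: 5.5
ee_pos: [0.4951, -0.0074, 0.0819]
tcp_rot: [[0.926, -0.378, -0.0], [-0.378, -0.926, 0.002], [-0.001, -0.002, -1.0]]
force: [0.7, 0.1, -0.3]
finger_gap: -0.004
```

Request:
{"name": "move_arm", "arguments": {"deltas": [{"grip":0,"tx":0,"ty":0,"tz":0.1,"twist":0},{"grip":0,"tx":0,"ty":0,"tz":0.2,"twist":0},{"grip":0,"tx":0,"ty":0,"tz":0.2,"twist":0}]}}

```text
t: 5.8
ee_pos: [0.4949, -0.0074, 0.0797]
tcp_rot: [[0.926, -0.378, -0.001], [-0.378, -0.926, 0.002], [-0.001, -0.002, -1.0]]
force: [-0.6, -0.9, 0.7]
finger_gap: -0.002
```

Request:
{"name": "move_arm", "arguments": {"deltas": [{"grip":0,"tx":0,"ty":0,"tz":0.1,"twist":0},{"grip":0,"tx":0,"ty":0,"tz":0.2,"twist":0},{"grip":0,"tx":0,"ty":0,"tz":0.2,"twist":0}]}}

```text
t: 6.1
ee_pos: [0.4948, -0.0074, 0.0776]
tcp_rot: [[0.926, -0.378, -0.001], [-0.378, -0.926, 0.002], [-0.001, -0.001, -1.0]]
force: [0.1, 0.9, -0.4]
finger_gap: -0.004
```

```bash
python3 - <<'E'
from h import *
o=manip.get_obs();p=np.array(o['ee_pos']);print(o['t'],p,np.round(o['force'],2),np.round(o['torque'],2),o['finger_gap'])
w=manip.grab_frame("wrist")[:,:,::-1];s=manip.grab_frame("side")[:,:,::-1]
cv2.imwrite("pics/w4.png",w);cv2.imwrite("pics/s4.png",s)
a=cv2.resize(w[150:270,200:320],(400,400),interpolation=cv2.INTER_CUBIC);b=cv2.resize(s[155:235,200:280],(400,400),interpolation=cv2.INTER_CUBIC)
cv2.imwrite("pics/c5.png",np.hstack([a,b]))
E
```

```text
6.1 [ 0.49484495 -0.00739469  0.0775747 ] [ 0.14  0.85 -0.39] [ 0.02  0.03 -0.01] -0.003951475689407713
```

View pics/c5.png

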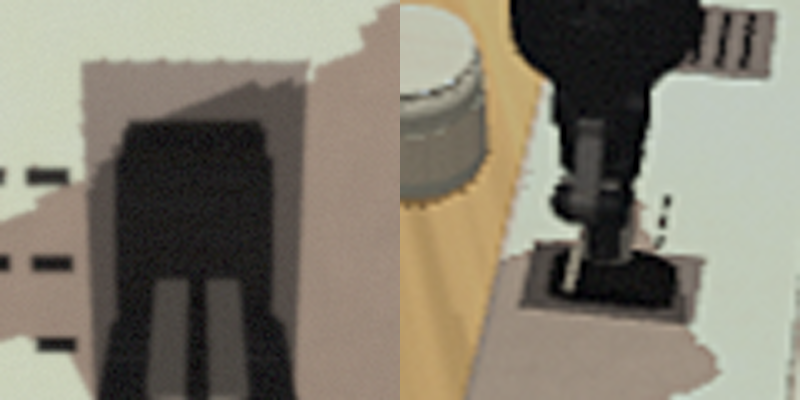

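The tip is now just above the wheel, merging with its top at (605,255) in the side crop. There's still no contact force. I'm stepping 1.5 mm at a time.

Request:
{"name": "move_arm", "arguments": {"deltas": [{"grip":0,"tx":0,"ty":0,"tz":0.15,"twist":0},{"grip":0,"tx":0,"ty":0,"tz":0.15,"twist":0}]}}

```text
t: 6.4
ee_pos: [0.4948, -0.0074, 0.076]
tcp_rot: [[0.926, -0.378, -0.001], [-0.378, -0.926, 0.002], [-0.001, -0.001, -1.0]]
force: [0.3, -1.0, -1.2]
finger_gap: 0.002
```

Request:
{"name": "move_arm", "arguments": {"deltas": [{"grip":0,"tx":0,"ty":0,"tz":0.15,"twist":0},{"grip":0,"tx":0,"ty":0,"tz":0.15,"twist":0}]}}

```text
t: 6.6
ee_pos: [0.4947, -0.0074, 0.0743]
tcp_rot: [[0.926, -0.378, -0.001], [-0.378, -0.926, 0.002], [-0.002, -0.001, -1.0]]
force: [0.0, -0.1, -0.3]
finger_gap: 0.002
```

Request:
{"name": "move_arm", "arguments": {"deltas": [{"grip":0,"tx":0,"ty":0,"tz":0.15,"twist":0},{"grip":0,"tx":0,"ty":0,"tz":0.15,"twist":0}]}}

```text
t: 6.8
ee_pos: [0.4945, -0.0074, 0.0726]
tcp_rot: [[0.926, -0.378, -0.002], [-0.378, -0.926, 0.002], [-0.002, -0.001, -1.0]]
force: [0.7, -0.1, 0.7]
finger_gap: -0.0
```

```bash
python3 - <<'E'
from h import *
o=manip.get_obs();print(o['t'],o['ee_pos'],np.round(o['force'],2))
E
```

```text
6.8 [ 0.4944831  -0.00740025  0.07255073] [ 0.71 -0.09  0.73]
```

Request:
{"name": "move_arm", "arguments": {"deltas": [{"grip":0,"tx":0,"ty":0,"tz":0.15,"twist":0},{"grip":0,"tx":0,"ty":0,"tz":0.15,"twist":0}]}}

```text
t: 7.0
ee_pos: [0.4944, -0.0074, 0.0708]
tcp_rot: [[0.926, -0.378, -0.002], [-0.378, -0.926, 0.002], [-0.002, -0.001, -1.0]]
force: [-0.1, -0.2, 0.3]
finger_gap: 0.001
```

Request:
{"name": "move_arm", "arguments": {"deltas": [{"grip":0,"tx":0,"ty":0,"tz":0.1,"twist":0},{"grip":0,"tx":0,"ty":0,"tz":0.1,"twist":0}]}}

```text
t: 7.2
ee_pos: [0.4943, -0.0074, 0.0697]
tcp_rot: [[0.926, -0.378, -0.002], [-0.378, -0.926, 0.002], [-0.003, -0.001, -1.0]]
force: [0.2, -0.8, 0.2]
finger_gap: 0.007
```

```bash
python3 - <<'E'
from h import *
o=manip.get_obs();p=np.array(o['ee_pos']);print(o['t'],p,np.round(o['force'],2),np.round(o['torque'],2),np.round(o['joint_torque'],2))
w=manip.grab_frame("wrist")[:,:,::-1];s=manip.grab_frame("side")[:,:,::-1]
cv2.imwrite("pics/w5.png",w);cv2.imwrite("pics/s5.png",s)
f=lambda x:cv2.convertScaleAbs(x,alpha=2.2)
a=cv2.resize(f(w[170:270,210:310]),(400,400),interpolation=cv2.INTER_CUBIC);b=cv2.resize(f(s[175:225,215:265]),(400,400),interpolation=cv2.INTER_CUBIC)
cv2.imwrite("pics/c6.png",np.hstack([a,b]))
E
```

```text
7.2 [ 0.49427025 -0.00740465  0.0696989 ] [ 0.17 -0.79  0.17] [-0.05 -0.01 -0.02] [-2.000e-02 -4.480e+01 -2.410e+00 -3.584e+01  1.000e-02 -3.000e-02
 -1.000e-02]
```

View pics/c6.png

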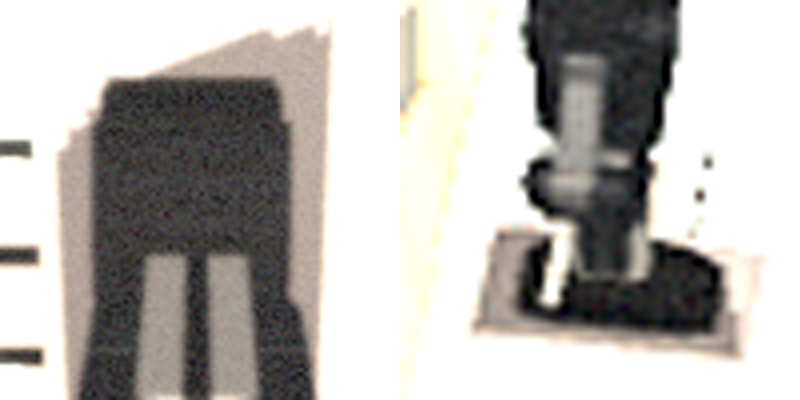

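The contrast-stretched side crop shows the tip's lower edge at (610,275) over the wheel, a few mm above the top, with the line still at the front at (555,265). I'll go on down.

Request:
{"name": "move_arm", "arguments": {"deltas": [{"grip":0,"tx":0.05,"ty":0,"tz":0.15,"twist":0},{"grip":0,"tx":0.05,"ty":0,"tz":0.15,"twist":0}]}}

```text
t: 7.5
ee_pos: [0.4948, -0.0076, 0.0682]
tcp_rot: [[0.926, -0.378, -0.002], [-0.378, -0.926, 0.002], [-0.003, -0.001, -1.0]]
force: [0.7, 0.2, -0.2]
finger_gap: 0.003
```

Request:
{"name": "move_arm", "arguments": {"deltas": [{"grip":0,"tx":0,"ty":0,"tz":0.1,"twist":0},{"grip":0,"tx":0,"ty":0,"tz":0.1,"twist":0}]}}

```text
t: 7.7
ee_pos: [0.4946, -0.0076, 0.067]
tcp_rot: [[0.926, -0.378, -0.002], [-0.378, -0.926, 0.002], [-0.003, -0.001, -1.0]]
force: [0.9, 0.0, -1.5]
finger_gap: 0.005
```

Request:
{"name": "move_arm", "arguments": {"deltas": [{"grip":0,"tx":0,"ty":0,"tz":0.1,"twist":0},{"grip":0,"tx":0,"ty":0,"tz":0.1,"twist":0}]}}

```text
t: 7.9
ee_pos: [0.4948, -0.0076, 0.0661]
tcp_rot: [[0.926, -0.378, -0.002], [-0.378, -0.926, 0.002], [-0.003, -0.001, -1.0]]
force: [-0.6, -0.0, 3.0]
finger_gap: -0.001
```

Contact at TCP z of about 0.0665. Next is a press of about 2 mm more.

Request:
{"name": "move_arm", "arguments": {"deltas": [{"grip":0,"tx":0,"ty":0,"tz":0.1,"twist":0},{"grip":0,"tx":0,"ty":0,"tz":0.2,"twist":0},{"grip":0,"tx":0,"ty":0,"tz":0.2,"twist":0}]}}

```text
t: 8.2
ee_pos: [0.4951, -0.0077, 0.0643]
tcp_rot: [[0.926, -0.378, -0.001], [-0.378, -0.926, 0.002], [-0.002, -0.001, -1.0]]
force: [-0.5, -0.7, 3.9]
finger_gap: 0.0
```

Request:
{"name": "move_arm", "arguments": {"deltas": [{"grip":0,"tx":0.2,"ty":0,"tz":0.1,"twist":0},{"grip":0,"tx":0.4,"ty":0,"tz":0.1,"twist":0},{"grip":0,"tx":0.6,"ty":0,"tz":0.1,"twist":0}]}}

```text
t: 8.5
ee_pos: [0.5005, -0.0099, 0.0633]
tcp_rot: [[0.926, -0.378, -0.002], [-0.378, -0.926, 0.002], [-0.002, -0.001, -1.0]]
force: [-2.0, 0.2, 5.4]
finger_gap: 0.001
```

Request:
{"name": "move_arm", "arguments": {"deltas": [{"grip":0,"tx":0.2,"ty":0,"tz":0,"twist":0},{"grip":0,"tx":0.4,"ty":0,"tz":0,"twist":0},{"grip":0,"tx":0.6,"ty":0,"tz":0,"twist":0}]}}

```text
t: 8.8
ee_pos: [0.5066, -0.0124, 0.0637]
tcp_rot: [[0.926, -0.378, -0.001], [-0.378, -0.926, 0.002], [-0.001, -0.001, -1.0]]
force: [0.4, -0.6, 5.7]
finger_gap: -0.003
```

```bash
python3 - <<'E'
from h import *
o=manip.get_obs();p=np.array(o['ee_pos']);print(o['t'],p,np.round(o['force'],2))
w=manip.grab_frame("wrist")[:,:,::-1];s=manip.grab_frame("side")[:,:,::-1]
cv2.imwrite("pics/w6.png",w);cv2.imwrite("pics/s6.png",s)
f=lambda x:cv2.convertScaleAbs(x,alpha=2.2)
a=cv2.resize(f(w[170:270,210:310]),(400,400),interpolation=cv2.INTER_CUBIC);b=cv2.resize(f(s[175:225,215:265]),(400,400),interpolation=cv2.INTER_CUBIC)
cv2.imwrite("pics/c7.png",np.hstack([a,b]))
E
```

```text
8.8 [ 0.50663423 -0.01235948  0.06369526] [ 0.39 -0.56  5.71]
```

View pics/c7.png

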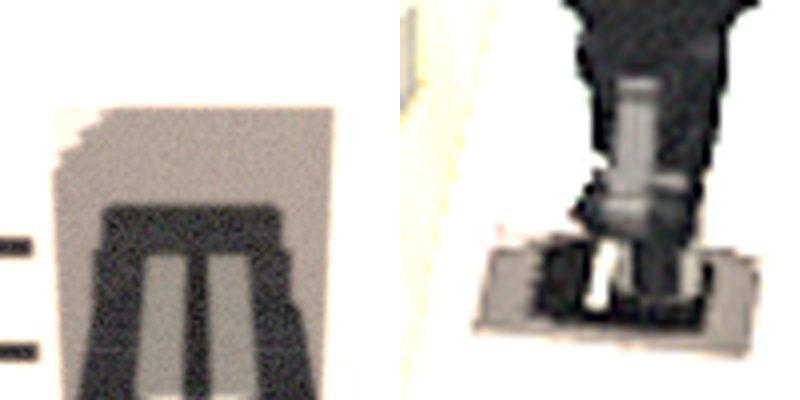

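The side crop shows the line carried from (555,265) to (603,270) with the recess unmoved, so the wheel turned without the sealer sliding. It has gone about 12.5 mm (roughly 0.27 rad). I'll stroke 3.5 mm more and lift straight up.

Request:
{"name": "move_arm", "arguments": {"deltas": [{"grip":0,"tx":0.2,"ty":0,"tz":0,"twist":0},{"grip":0,"tx":0.35,"ty":0,"tz":0,"twist":0},{"grip":0,"tx":0.35,"ty":0,"tz":-0.3,"twist":0},{"grip":0,"tx":0.35,"ty":0,"tz":-0.8,"twist":0},{"grip":0,"tx":0.35,"ty":0,"tz":-3,"twist":0},{"grip":0,"tx":0.35,"ty":0,"tz":-6,"twist":0},{"grip":0,"tx":0.35,"ty":0,"tz":-10,"twist":0},{"grip":0,"tx":-4,"ty":0,"tz":-13,"twist":0},{"grip":0,"tx":-4,"ty":4,"tz":-13,"twist":0},{"grip":0,"tx":-4,"ty":8,"tz":-13,"twist":0},{"grip":0,"tx":-4,"ty":12,"tz":-13,"twist":0},{"grip":0,"tx":-4,"ty":12,"tz":-13,"twist":0}]}}

```text
t: 10.1
ee_pos: [0.4221, -0.1132, 0.1935]
tcp_rot: [[0.923, -0.385, -0.002], [-0.385, -0.923, 0.001], [-0.002, -0.0, -1.0]]
force: [0.7, -0.4, 1.1]
finger_gap: 0.005
```

```bash
python3 - <<'E'
from h import *
o=manip.get_obs();print(o['t'],o['ee_pos'],np.round(o['force'],2))
t=manip.grab_frame("top")[:,:,::-1];s=manip.grab_frame("side")[:,:,::-1]
cv2.imwrite("pics/t7.png",t);cv2.imwrite("pics/s7.png",s)
s0=cv2.imread("pics/side0.png")
# feature shift of sealer/jars between start and now
g0,g1=[cv2.cvtColor(np.ascontiguousarray(x),cv2.COLOR_BGR2GRAY) for x in(s0,s)]
for nm,(x,y,w,h) in dict(armend=(270,232,30,28),grille=(232,152,46,20),frontcorner=(206,245,40,35),tin=(186,154,34,42),honey=(238,298,36,44),jam=(275,118,28,25)).items():
    r=cv2.matchTemplate(g1[y-6:y+h+6,x-6:x+w+6],g0[y:y+h,x:x+w],cv2.TM_CCOEFF_NORMED);_,v,_,l=cv2.minMaxLoc(r);print(nm,l[0]-6,l[1]-6,round(v,3))
f=lambda x:cv2.convertScaleAbs(x,alpha=1.6)
a=cv2.resize(f(t[180:240,240:300]),(400,400),interpolation=cv2.INTER_CUBIC);b=cv2.resize(f(s[175:225,215:265]),(400,400),interpolation=cv2.INTER_CUBIC)
cv2.imwrite("pics/c8.png",np.hstack([a,b]))
E
```

```text
10.1 [ 0.42205781 -0.11318838  0.19350658] [ 0.69 -0.37  1.05]
armend 0 0 0.999
grille 0 0 0.92
frontcorner 6 1 0.874
tin 6 6 -0.09
honey 0 0 0.999
jam 0 0 0.999
```

View pics/c8.png

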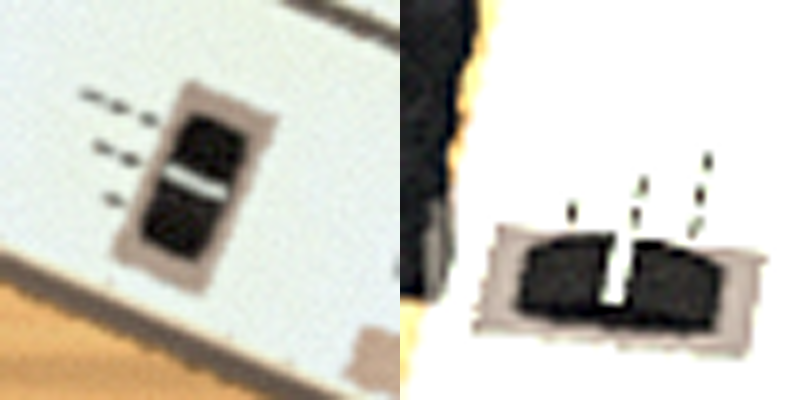

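The line is now on top of the wheel, level with the two dashes. The tin is hidden by the hand in the side view, so I'll check it from the top view and then hand in.

```bash
python3 - <<'E'
from h import *
g0,g1=[cv2.imread(f"pics/{n}.png",0) for n in("top0","t7")]
for nm,(x,y,w,h) in dict(tin=(181,216,28,28),grille=(198,164,32,36),armend=(308,178,26,20),honey=(340,210,28,28),jam=(158,122,30,34)).items():
    r=cv2.matchTemplate(g1[y-6:y+h+6,x-6:x+w+6],g0[y:y+h,x:x+w],cv2.TM_CCOEFF_NORMED);_,v,_,l=cv2.minMaxLoc(r);print(nm,l[0]-6,l[1]-6,round(v,3))
print(manip.sign_off())
E
```

```text
tin 0 0 0.996
grille 0 0 0.998
armend 0 0 0.968
honey 4 6 0.521
jam 0 0 0.995
the job is handed in; nothing more can be done
None
```

The timing wheel is now set to two dashes, and I've handed the job in at about 10 s of the 32 s allowed. I stroked the wheel top about 16 mm towards the sealing arm with closed fingertips, pressing at about 5–6 N. I then lifted straight up and moved the hand clear.

**Wheel:** After I let go, both the top and side views showed the white line on top of the wheel, level with the two dashes.

**Sealer, jars and tin:** Matching the first pictures against the last ones showed no movement:

| Item | Top view | Side view |
|---|---|---|
| Sealer (grille and arm end) | no shift | no shift |
| Jam jar | no shift | no shift |
| Tin | no shift | no clean match, probably hidden by the hand |
| Honey jar | no clean match (score 0.52), probably hidden by the hand or its shadow | no shift (score 0.999) |

The sealer's front corner also gave a poor match in the side view (score 0.87, with a shift at the edge of the search window). I took that to be the hand's shadow, because the rest of the sealer had not moved.

**Disagreement with the given figures:** The visible fingertips were well above the reported TCP. Contact came at a TCP height of about 66 mm, where the wheel top should be at 105 mm. I found the contact by force and pictures, without relying on the TCP height.

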